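# Take the stripped hub stack apart into its parts dishes

## Task

The parts of a stripped hub stand stacked on the rubber pad. Take the stack apart from the top, one part at a time, and lay each part in the parts dish of its size, flat on the dish floor and the same way up as in the stack: the nut in the smallest dish, the brass spacer in the second smallest, the bearing in the second largest and the flange in the largest. Set the clean parts down without dropping them, they must not tip over or lie on the bench, and the pliers and the flashlight stay where they are.

Things in the scene. Friction and masses are not known exactly. Their poses are not given: they have to be found in the camera images.
- nut: Steel hexagon nut, top of the stack: 29 mm across flats, 33 mm across corners, 16 mm high. Origin: centre of its underside; z up. Its x axis is square to a pair of flats (its y axis points to a corner); flats repeat every 60 degrees.
- spacer: Round brass spacer ring under the nut: 42 mm outside, 22 mm bore, 20 mm high. Origin: centre of its underside; z up.
- bearing: Steel ball bearing under the spacer: 52 mm outside, 15 mm high. Origin: centre of its underside; z up.
- flange: Plain steel disc with six small screw holes near its edge, bottom of the stack: 64 mm across, 22 mm high, 0.4 to 0.65 kg. Origin: centre of its underside; z up. At the start it stands on a fixed black rubber pad, 100 x 100 mm and 6 mm thick. The stack is loose and roughly concentric (parts off by up to 2 mm); nothing holds the parts together. From the bottom: flange, bearing, spacer, nut; the top of the nut is 79 mm above the worktop.
- dish_a: The smallest of the four round parts dishes (blue, with a black floor): a fixed low dish, 58 mm across outside, its round recess 48 mm across. Flat floor 6 mm above the worktop, rim 9 mm above it. Origin: centre of its underside, on the worktop; z up.
- dish_b: The second smallest of the four round parts dishes (blue, with a black floor): a fixed low dish, 70 mm across outside, its round recess 60 mm across. Flat floor 6 mm above the worktop, rim 9 mm above it. Origin: centre of its underside, on the worktop; z up.
- dish_c: The second largest of the four round parts dishes (blue, with a black floor): a fixed low dish, 82 mm across outside, its round recess 72 mm across. Flat floor 6 mm above the worktop, rim 9 mm above it. Origin: centre of its underside, on the worktop; z up.
- dish_d: The largest of the four round parts dishes (blue, with a black floor): a fixed low dish, 96 mm across outside, its round recess 86 mm across. Flat floor 6 mm above the worktop, rim 9 mm above it. Origin: centre of its underside, on the worktop; z up.
- pliers: Red-handled pliers lying loose on the worktop to the right of the stack, 47 x 170 x 8 mm, long along their y axis. Origin: centre of the underside. Leave alone.
- flashlight: Dark flashlight lying loose at the back, 38 x 143 x 39 mm, long along its y axis. Origin: centre of the underside. Leave alone.
There are look-alikes about, which are no part of the job. Leave any blue or purple look-alike of the flange alone.

How it is judged:
By the outcome, as a careful person would: the job done as asked, in the order asked, and still so for the second after the job is handed in, with the robot touching nothing.
It also fails if it takes over 93 s, if anything falls off the work surface, if the arm or the gripper's body presses on something with over 40 N, if the wrist force passes 120 N, or if a joint passes its speed limit or range.

## Robot

A 7-joint arm with a two-finger parallel gripper is mounted at the origin on a cart in front of the work surface, level with it; the furniture and walls round the work are solid. World frame = base frame: x ahead of the robot, y to its left, z up, the work surface at z = 0. Lengths are in m, angles in rad, forces in N, time in s.
With the tool pointing down it reaches from about 0.4 to 0.9 m from the base axis. Payload 5.5 kg.
Tool frame: the origin (TCP) lies midway between the tips of the shut fingers; the grasp point (between the pads) lies 19 mm behind it (manip.grip_depth is the distance from the TCP to the grasp point, in m); z points along the fingers, y is the line along which they close (so a half turn about z gives the same grasp; the last joint's range is limited). The gripper opens to 92 mm and grips with 3 to 60 N. Pads are 19 mm wide; open, the fingers measure 130 mm over their backs; the gripper's body (75 mm by 190 mm) begins 47 mm behind the grasp point.
Start: joints at [1.419, 0.501, -0.427, 1.55, 0.221, 1.138, -0.21], TCP at [0.262, -0.595, 0.227] pointing down, gripper open.
Joint ranges: [-2.88, 2.88], [-0.31, 2.03], [-1.54, 1.56], [0.2, 2.42], [-1.41, 4.55], [0.19, 2.02], [-2.57, 2.57]. Speed limits (rad/s): [2.57, 2.57, 3.14, 3.14, 3.14, 3.14, 3.14].

## Interface

Orientations are given as a unit quaternion [x, y, z, w].
In Python, from bench import manip, effector, viewer gives the robot as it stands. Calls block until the motion is done:
- manip.move_pose(position, orientation): joint-space move of the TCP to a pose.
- manip.servo_line(position, ori=None, vel=0.15): straight line of the TCP; ori=None keeps the orientation; vel is the mean speed in m/s.
- manip.movej(angles): joint-space move.
- effector.open_jaws() and effector.close(f_grip=None): open the fingers fully, or close them until they stop; f_grip is the grip in N (None keeps the last).
- manip.sleep(seconds).
- manip.solve_ik(position, orientation): joint angles nearest the present ones, or None.
- viewer.get_image(name): name is "scene" or "top" or "wrist"; returns the picture (384x512x3 uint8, red, green, blue); there is no depth.
- viewer.get_calibration(name): a dict with "vfov" (degrees; the focal length in pixels is half the picture's height over the tangent of half this angle, whatever the lens; pixels are square), "cx", "cy" (the principal point, pixels), "eye" and "attitude" of the camera in the world. Camera axes: x right, y down, z forward; pixel columns grow to the right and rows downward; lengths in m; the calibration is good to about 2 mm. A picture is of the moment at which its call begins: read the wrist's pose just before it. get_calibration takes no time and is no camera call; for the wrist camera it gives the pose at the moment of the call.
A pose or a line that the arm cannot do raises manip.PlanningError and nothing moves.
- manip.hand_in(): hands the job in; it is judged then, once.
Readings, each from a call of its own:
- manip.current_clock(): time.
- manip.current_q(): joint angles.
- manip.current_joint_velocities(): joint speeds.
- manip.current_tau(): joint torques, N m.
- manip.current_tool_pos(): TCP position.
- manip.current_tcp_rot(): TCP orientation.
- manip.current_force(): force on the tool from outside, world axes, zero at the start.
- manip.current_wrist_torque(): the same for the moment, N m.
- manip.current_finger_gap(): finger opening in m.
- manip.current_gripper_force(): force on a finger pad.
Only numpy, scipy, OpenCV 4.12 (cv2) and the standard library are available. Lean on these libraries where they do the work, as an engineer would, in place of code of your own. Each camera call takes 0.05 s, during which the arm holds its last target. There are 200 camera calls.

## Working session

There is one attempt and no reset: what is moved stays moved. The work goes in short steps, each a Python script; the robot and the scene stay as the last script left them, time stands still between calls to the robot, and variables do not carry over. Pictures are saved under pics/ and viewed, at most 14 in all, crops included, and the job is handed in when it is done.

```bash
mkdir -p pics; ls; python3 - <<'E'
from bench import manip, effector, viewer
import cv2
for n in ["scene","top"]:
    im=viewer.get_image(n); cv2.imwrite(f"pics/{n}0.png",im[:,:,::-1]); print(n,viewer.get_calibration(n))
print(viewer.get_calibration("wrist"),manip.current_tcp_rot(),manip.current_clock(),manip.grip_depth)
E
```

```text
pics
scene {'vfov': 44.94169615416358, 'cx': 251.48334025165374, 'cy': 193.33776315225123, 'eye': array([ 0.44486075, -0.71476808,  0.98678495]), 'attitude': array([ 0.93512263, -0.04669015,  0.0259025 , -0.3502781 ])}
top {'vfov': 54.51866234914127, 'cx': 252.36269391002511, 'cy': 189.4114930670816, 'eye': array([0.41393519, 0.06824782, 1.13859025]), 'attitude': array([-0.70080532,  0.71039754, -0.04496799,  0.04674529])}
{'vfov': 68.65204268439996, 'cx': 255.36348856758912, 'cy': 193.48389625094643, 'eye': array([ 0.3346345 , -0.5621186 ,  0.38300319]), 'attitude': array([ 0.8285699 , -0.54012643, -0.08119167,  0.123058  ])} [ 9.78565706e-01  2.05932888e-01 -1.62610634e-04 -8.82618591e-04] 0.1 0.0188
```

View pics/top0.png

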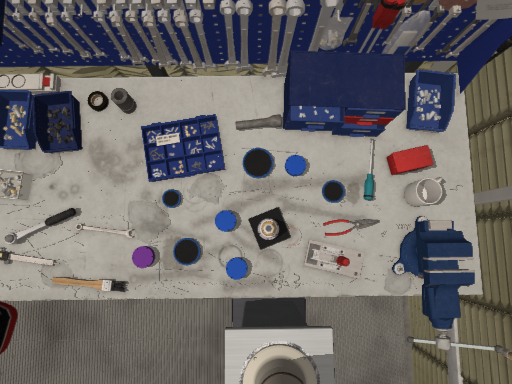

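View pics/scene0.png

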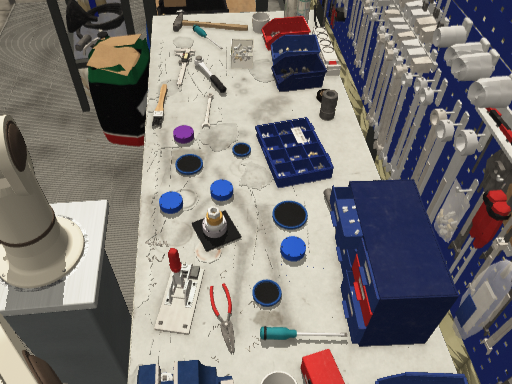

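The top view shows the stack at (268,229) on its black pad. The dishes are a≈(172,199), b≈(333,191), c≈(187,251) and d≈(258,163), and the plain blue and purple discs are look-alikes. Next I'll fit the dark floors and view an enlarged crop.

```bash
cat > h.py <<'E'
import numpy as np, cv2
from scipy.spatial.transform import Rotation as R
from bench import manip, effector, viewer
def unproj(c,uv,z,h=384):
    f=h/2/np.tan(np.radians(c["vfov"]/2)); 
    d=R.from_quat(c["attitude"]).apply([(uv[0]-c["cx"])/f,(uv[1]-c["cy"])/f,1]); e=np.array(c["eye"])
    return e+d*(z-e[2])/d[2]
def proj(c,p,h=384):
    f=h/2/np.tan(np.radians(c["vfov"]/2)); v=R.from_quat(c["attitude"]).inv().apply(np.array(p)-c["eye"])
    return np.array([c["cx"]+f*v[0]/v[2],c["cy"]+f*v[1]/v[2]])
E
python3 - <<'E'
from h import *
im=cv2.imread("pics/top0.png"); c=viewer.get_calibration("top")
cv2.imwrite("pics/top0c.png",cv2.resize(im[140:280,150:350],None,fx=4,fy=4,interpolation=cv2.INTER_CUBIC))
for n,u,v in [("a",172,199),("b",333,191),("c",187,251),("d",258,163),("stack",268,229)]:
    w=cv2.resize(im[v-25:v+26,u-25:u+26],None,fx=8,fy=8,interpolation=cv2.INTER_CUBIC).max(2)
    k,l=cv2.connectedComponents((w<75).astype(np.uint8)); 
    if n=="stack": m=(l>0)
    else: m=(l==np.bincount(l[180:228,180:228].ravel(),minlength=k)[1:].argmax()+1)
    cs,_=cv2.findContours(m.astype(np.uint8),0,cv2.CHAIN_APPROX_NONE); q=cv2.convexHull(max(cs,key=cv2.contourArea))
    (x,y),ax,_=cv2.fitEllipse(q) if n!="stack" else cv2.minAreaRect(q)
    x=(x+.5)/8-.5+u-25; y=(y+.5)/8-.5+v-25
    p=unproj(c,(x,y),.006); print(n,np.round([x,y],1),p.round(4),"diam mm",np.round(np.array(ax)/8*1133/372.6,1))
print("nut", unproj(c,(268,229),.079))
E
```

```text
a [170.8 198. ] [0.5387 0.32   0.006 ] diam mm [45.4 47. ]
b [332.8 191. ] [ 0.5536 -0.1761  0.006 ] diam mm [57.3 58.3]
c [186.1 251.2] [0.3776 0.2714 0.006 ] diam mm [71.2 73.6]
d [257.4 162.4] [0.6458 0.0534 0.006 ] diam mm [81.7 83.4]
stack [269.3 227.7] [0.4442 0.0205 0.006 ] diam mm [101.6 102. ]
nut [0.43875041 0.02727998 0.079     ]
```

View pics/top0c.png

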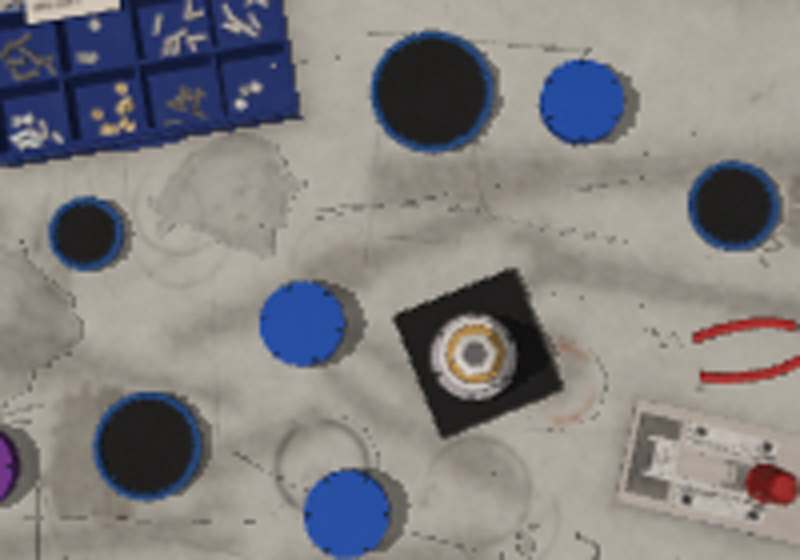

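All four floors match the given recess sizes, and the pad measures about 100 mm. I'll rise clear of the vise and look from above the stack.

```bash
python3 - <<'E'
from h import *
for p in [(.5387,.32),(.5536,-.1761),(.3776,.2714),(.6458,.0534),(.444,.022)]:
    for z in (.011,.2): print(p,z,[np.round(q,2) if (q:=manip.solve_ik([*p,z],[1,0,0,0])) is not None else None])
p=manip.current_tool_pos(); manip.servo_line([p[0],p[1],.36],vel=.25)
manip.move_pose([.43,.022,.25],[1,0,0,0])
c=viewer.get_calibration("wrist"); im=viewer.get_image("wrist"); np.save("c1.npy",c,allow_pickle=True)
cv2.imwrite("pics/w1.png",im[:,:,::-1]); print(c,manip.current_tool_pos(),manip.current_clock())
E
```

```text
(0.5387, 0.32) 0.011 [array([-0.18,  0.77, -0.55,  1.73,  0.53,  0.79, -2.56])]
(0.5387, 0.32) 0.2 [array([-0.03,  0.57, -0.77,  1.63,  0.43,  1.12, -2.48])]
(0.5536, -0.1761) 0.011 [array([ 0.59,  0.68, -0.43,  1.86,  0.42,  0.7 , -1.66])]
(0.5536, -0.1761) 0.2 [array([ 0.72,  0.43, -0.59,  1.75,  0.27,  1.04, -1.54])]
(0.3776, 0.2714) 0.011 [array([-0.69,  0.5 ,  0.01,  2.15, -0.01,  0.49, -2.24])]
(0.3776, 0.2714) 0.2 [array([-0.49,  0.18, -0.21,  2.03,  0.05,  0.93, -2.3 ])]
(0.6458, 0.0534) 0.011 [array([ 0.24,  0.79, -0.51,  1.68,  0.5 ,  0.81, -2.07])]
(0.6458, 0.0534) 0.2 [array([ 0.42,  0.61, -0.79,  1.57,  0.46,  1.15, -2.04])]
(0.444, 0.022) 0.011 [array([ 0.38,  0.55, -0.57,  2.18,  0.57,  0.56, -2.19])]
(0.444, 0.022) 0.2 [array([ 0.84,  0.28, -1.07,  2.06,  0.3 ,  0.97, -1.96])]
{'vfov': 68.65204268439996, 'cx': 255.36348856758912, 'cy': 193.48389625094643, 'eye': array([0.50993645, 0.02173149, 0.40735025]), 'attitude': array([-0.69906305,  0.69972662,  0.10426157, -0.10403379])} [0.4303837  0.02130152 0.25009932] 3.1417
```

View pics/w1.png

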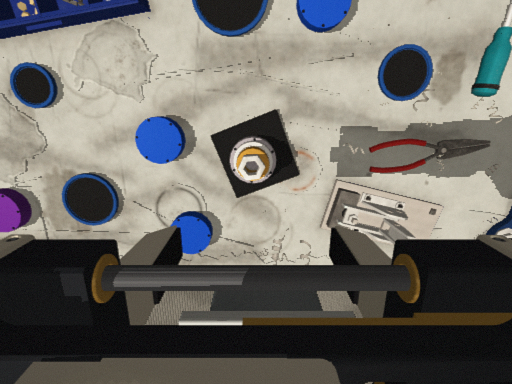

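The wrist view shows the stack at about (252,163), with the nut's top near (252,167). I'll enlarge it for the nut's centre and flats, and recheck the dishes in this view.

```bash
python3 - <<'E'
from h import *
im=cv2.imread("pics/w1.png"); c=np.load("c1.npy",allow_pickle=True).item()
cv2.imwrite("pics/w1c.png",cv2.resize(im[128:200,212:302],None,fx=8,fy=8,interpolation=cv2.INTER_CUBIC))
for n,p in dict(a=(.5387,.32),b=(.5536,-.1761),c=(.3776,.2714),d=(.6458,.0534)).items(): print(n,proj(c,[*p,.006]).round(1))
for n,u,v in [("a",33,86),("b",405,72),("c",90,199)]:
    x0,y0=max(u-40,0),v-40
    w=cv2.resize(im[y0:v+41,x0:u+41],None,fx=4,fy=4,interpolation=cv2.INTER_CUBIC).max(2)
    k,l=cv2.connectedComponents((w<70).astype(np.uint8)); m=(l==l[(v-y0)*4,(u-x0)*4])
    cs,_=cv2.findContours(m.astype(np.uint8),0,cv2.CHAIN_APPROX_NONE); q=cv2.convexHull(max(cs,key=cv2.contourArea))
    (x,y),ax,_=cv2.fitEllipse(q); x=(x+.5)/4-.5+x0;y=(y+.5)/4-.5+y0
    print(n,round(x,1),round(y,1),unproj(c,(x,y),.006).round(4),np.array(ax)/4)
E
```

```text
a [32.2 85.6]
b [405.3  73.1]
c [ 89.4 200.1]
d [229.5  -8.1]
a 31.3 85.2 [0.5392 0.3211 0.006 ] [32.40531158 40.65616989]
b 404.7 72.5 [ 0.5544 -0.1752  0.006 ] [41.33234787 48.91152954]
c 88.7 199.4 [0.3787 0.2723 0.006 ] [42.1432991  49.95905304]
```

View pics/w1c.png

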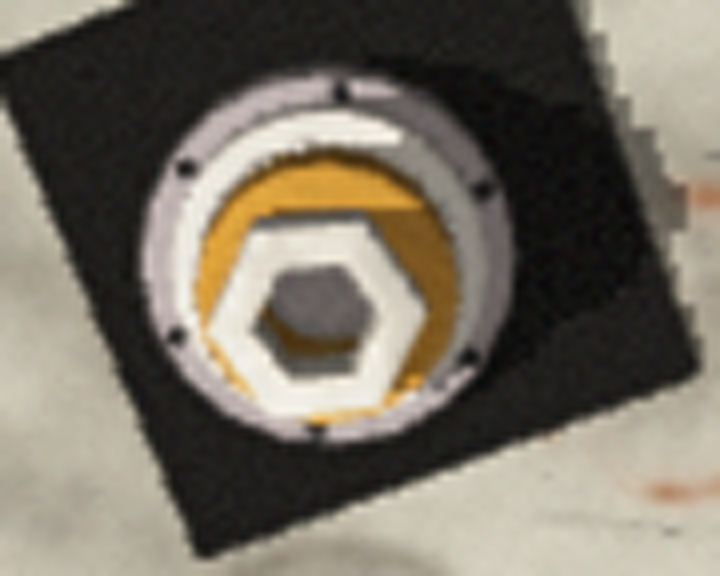

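```bash
python3 - <<'E'
from h import *
c=np.load("c1.npy",allow_pickle=True).item()
f=lambda x,y:((x+.5)/8-.5+212,(y+.5)/8-.5+128)
k=np.array([unproj(c,f(*q),.079)[:2] for q in [(247,224),(366,214),(427,308),(376,403),(258,415),(210,322)]])
m=k.mean(0);d=k-m; print(m.round(4),"across corners",(2000*np.hypot(*d.T)).round(1)); a=np.degrees(np.arctan2(d[:,1],d[:,0]));
print("corner ang mod60",(a%60).round(1))
print("flange",unproj(c,f(328,256),.028),"bearing",unproj(c,f(325,240),.043))
E
```

```text
[0.4428 0.0273] across corners [33.4 33.8 33.6 32.6 34.9 31. ]
corner ang mod60 [35.6 32.9 33.6 34.5 30.9 33.8]
flange [0.44263551 0.0256758  0.028     ] bearing [0.44792639 0.02599857 0.043     ]
```

The nut measures 33 mm across corners, as it should, with flat normals at 3.5° mod 60. The dishes agree between views to about 1 mm. Picking the nut now.

```bash
cat >> h.py <<'E'
D=dict(a=(.539,.3205),b=(.554,-.1757),c=(.378,.2718),d=(.646,.0540)); OFF=.0055
def q(phi): return (R.from_euler("z",phi-90,degrees=True)*R.from_quat([0,1,0,0])).as_quat()
def pick(xy,phi,zb,f):
    manip.move_pose([*xy,.15],q(phi)); manip.servo_line([*xy,zb+OFF+.02],vel=.15); manip.servo_line([*xy,zb+OFF],vel=.05)
    effector.close(f); manip.sleep(.2); t=manip.current_tool_pos()
    print("gap",manip.current_finger_gap(),"F",manip.current_gripper_force(),"tcp",np.round(t,4),"t",manip.current_clock())
    manip.servo_line([*xy,zb+OFF+.02],vel=.05); manip.servo_line([*xy,.15],vel=.2)
    print("after lift gap",manip.current_finger_gap(),"F",np.round(manip.current_force(),1))
def place(xy,phi):
    manip.move_pose([*xy,.15],q(phi)); manip.servo_line([*xy,.04],vel=.15); manip.servo_line([*xy,.006+OFF+.003],vel=.04)
    f0=manip.current_force()[2]; z=.006+OFF+.003
    while z>.006+OFF-.0015:
        z-=.0005; manip.servo_line([*xy,z],vel=.02)
        if manip.current_force()[2]-f0>1.5: break
    print("set z",z,manip.current_tool_pos(),"dF",manip.current_force()[2]-f0,"gap",manip.current_finger_gap())
    effector.open_jaws(); manip.servo_line([*xy,.04],vel=.05); manip.servo_line([*xy,.15],vel=.25)
    print("t",manip.current_clock())
def snap(name,tcp,phi=90):
    manip.move_pose(tcp,q(phi)); manip.sleep(.2); c=viewer.get_calibration("wrist"); im=viewer.get_image("wrist")
    np.save(name+".npy",c,allow_pickle=True); cv2.imwrite(f"pics/{name}.png",im[:,:,::-1]); return c,im
E
python3 - <<'E'
from h import *
for p,f in [((.4428,.0273),63.5),((.4428,.0273),123.5),((.4428,.0273),90),(D["a"],98),(D["b"],90),(D["c"],90),(D["d"],90)]:
    x=manip.solve_ik([*p,.012],q(f)); print(p,f,None if x is None else x.round(2))
effector.open_jaws(); print(manip.current_finger_gap())
pick((.4428,.0273),63.5,.063,25)
t=manip.current_tool_pos()
E
```

```text
(0.4428, 0.0273) 63.5 [ 0.85  0.95 -1.25  2.17  1.17  1.    0.01]
(0.4428, 0.0273) 123.5 [ 0.87  1.02 -1.31  2.17  1.22  1.07  1.02]
(0.4428, 0.0273) 90 [ 0.91  1.14 -1.4   2.17  1.29  1.2   0.4 ]
(0.539, 0.3205) 98 [ 0.22  1.21 -1.31  1.72  1.24  1.28  0.31]
(0.554, -0.1757) 90 [ 1.1   1.13 -1.27  1.84  1.2   1.19  0.97]
(0.378, 0.2718) 90 [ 0.32  1.14 -1.38  2.12  1.28  1.2  -0.13]
(0.646, 0.054) 90 [ 0.64  1.2  -1.27  1.66  1.21  1.26  0.66]
0.09176358608750672
gap 0.02854044657115242 F 24.999738007662113 tcp [0.4428 0.0273 0.0685] t 7.4417
after lift gap 0.02833065043397831 F [-0.3 -1.2 -1.3]
```

The nut is held: the gap is 28.4 mm against 29 mm across flats. Placing it in dish a.

```bash
python3 - <<'E'
from h import *
print(manip.current_q().round(2))
place(D["a"],98); print(manip.current_q().round(2))
c,im=snap("w2",[.44,.026,.25]); print(manip.current_q().round(2),proj(c,[.4428,.0262,.063]),manip.current_clock())
u,v=proj(c,[.4428,.0262,.04]).astype(int); x0=max(u-40,0);y0=max(v-40,0)
cr=cv2.resize(im[y0:v+40,x0:u+40,::-1],None,fx=7,fy=7,interpolation=cv2.INTER_CUBIC)
au,av=proj(c,[*D["a"],.01]); print("crop origin",x0,y0,"dish a",au,av,im.shape); cv2.imwrite("pics/w2c.png",cr)
E
```

```text
[ 1.01  0.74 -1.49  2.1   0.84  1.14  0.21]
set z 0.010999999999999996 [0.53906805 0.32061436 0.01154544] dF 5.599716838555887 gap 0.028622502762866167
t 15.475
[ 0.23  0.94 -1.31  1.66  0.94  1.31  0.45]
[ 1.14  0.41 -1.5   2.    0.45  1.15  1.02] [253.97485283 175.16970741] 16.9667
crop origin 214 131 dish a 445.46593446105885 228.62256761845384 (384, 512, 3)
```

View pics/w2c.png

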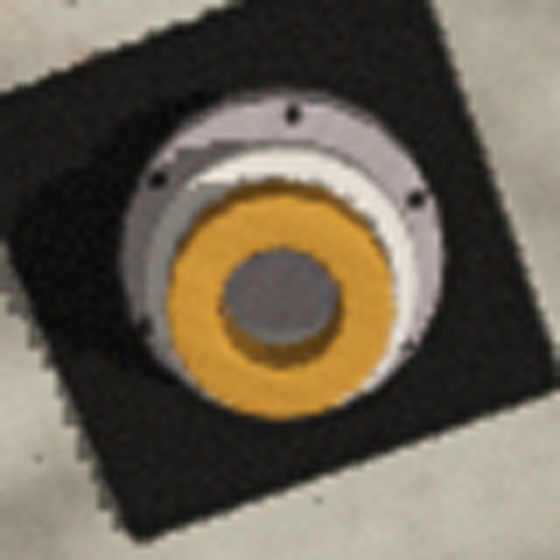

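The spacer's top face is centred at about crop (281,305). The bearing and flange beneath it are undisturbed. I'll convert that to world coordinates and move the spacer to dish b.

```bash
python3 - <<'E'
from h import *
c=np.load("w2.npy",allow_pickle=True).item(); f=lambda x,y:((x+.5)/7-.5+214,(y+.5)/7-.5+131)
s=unproj(c,f(281,305),.063)[:2]; print("spacer",s,"diam",np.linalg.norm(unproj(c,f(168,305),.063)-unproj(c,f(394,305),.063)))
im=cv2.imread("pics/w2.png"); cv2.imwrite("pics/w2a.png",cv2.resize(im[195:260,410:485],None,fx=6,fy=6,interpolation=cv2.INTER_CUBIC))
if np.hypot(*(s-[.4428,.0268]))<.005:
    pick(s,90,.043,25)
    print(manip.current_q().round(2))
E
```

```text
spacer [0.44148065 0.02587227] diam 0.04047825497376642
gap 0.04130039855510868 F 25.00005589798093 tcp [0.4415 0.0258 0.0485] t 19.7417
after lift gap 0.04095077638563459 F [-0.5 -0.9 -2.5]
[ 0.92  0.5  -1.26  2.11  0.59  0.96  0.9 ]
```

View pics/w2a.png

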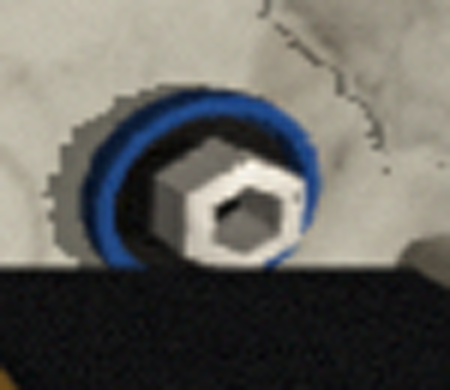

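The nut stands upright on the floor of dish a. Next the spacer goes into dish b, then I look at the bearing.

```bash
python3 - <<'E'
from h import *
place(D["b"],90)
c,im=snap("w3",[.44,.026,.25]); print(manip.current_q().round(2),manip.current_clock())
u,v=proj(c,[.4428,.0262,.035]).astype(int); x0=u-40;y0=v-40; print("origin",x0,y0)
u2,v2=proj(c,[*D["b"],.016]).astype(int); print(u2,v2)
A=im[y0:y0+80,x0:x0+80]; B=im[v2-40:v2+40,max(u2-40,0):][:,:80]; B=np.pad(B,((0,80-B.shape[0]),(0,80-B.shape[1]),(0,0)))
cv2.imwrite("pics/w3c.png",cv2.resize(np.hstack([A,B])[:,:,::-1],None,fx=5,fy=5,interpolation=cv2.INTER_CUBIC))
E
```

```text
set z 0.010999999999999996 [ 0.554115   -0.17569641  0.01152685] dF 5.00324988047995 gap 0.040939908625809464
t 27.4667
[ 1.13  0.36 -1.46  2.    0.4   1.13  1.07] 28.7083
origin 215 130
123 239
```

View pics/w3c.png

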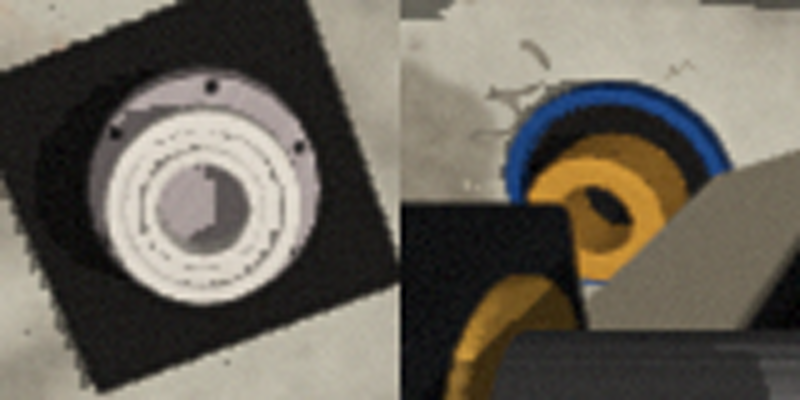

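The spacer is seated in dish b. The bearing's top face is centred at crop (202,207). Picking the bearing and placing it in dish c.

```bash
python3 - <<'E'
from h import *
c=np.load("w3.npy",allow_pickle=True).item(); f=lambda x,y:((x+.5)/5-.5+215,(y+.5)/5-.5+130)
s=unproj(c,f(202.5,207),.043)[:2]; print("bearing",s,"diam",np.linalg.norm(unproj(c,f(106,207),.043)-unproj(c,f(299,207),.043)))
assert np.hypot(*(s-[.4428,.0268]))<.006
pick(s,90,.028,30); g=manip.current_finger_gap(); assert .048<g<.054
place(D["c"],90)
c,im=snap("w4",[.44,.026,.25]); print(manip.current_q().round(2),manip.current_clock())
u,v=proj(c,[.4428,.0262,.02]).astype(int); x0=u-40;y0=v-40; print("origin",x0,y0)
u2,v2=proj(c,[*D["c"],.016]).astype(int); print(u2,v2)
A=im[y0:y0+80,x0:x0+80]; B=im[max(v2-40,0):v2+40,max(u2-40,0):][:80,:80]; B=np.pad(B,((0,80-B.shape[0]),(0,80-B.shape[1]),(0,0)))
cv2.imwrite("pics/w4c.png",cv2.resize(np.hstack([A,B])[:,:,::-1],None,fx=5,fy=5,interpolation=cv2.INTER_CUBIC))
E
```

```text
bearing [0.44188931 0.02560858] diam 0.05098859012412683
gap 0.05122467224498891 F 30.00034729759708 tcp [0.4419 0.0255 0.0335] t 31.4667
after lift gap 0.0509579102710652 F [-1.  -0.4 -1.9]
set z 0.010999999999999996 [0.37804772 0.27183351 0.01148595] dF 8.328071489509247 gap 0.050624352865326475
t 39.2333
[ 1.1   0.31 -1.4   2.    0.34  1.11  1.12] 40.5417
origin 213 128
436 121
```

View pics/w4c.png

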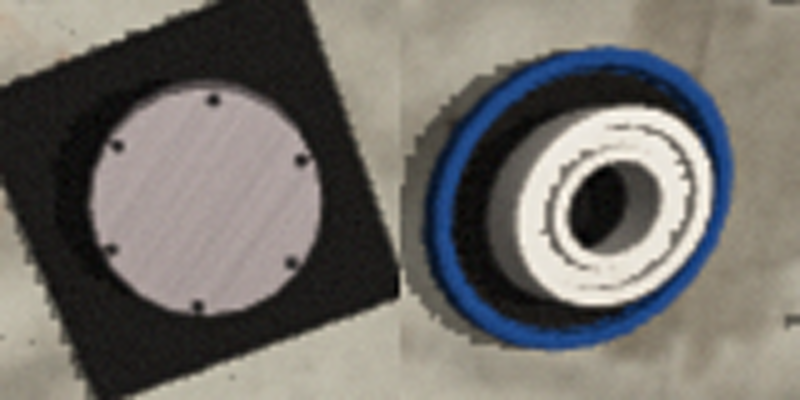

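The bearing is flat in dish c. The flange is centred at crop (205,204). I'll grip it hard because it is heavy and may be slippery, then lift and check for slip.

```bash
python3 - <<'E'
from h import *
c=np.load("w4.npy",allow_pickle=True).item(); f=lambda x,y:((x+.5)/5-.5+213,(y+.5)/5-.5+128)
s=unproj(c,f(205.5,203),.028)[:2]; print("flange",s,"diam",np.linalg.norm(unproj(c,f(90,204),.028)-unproj(c,f(322,204),.028)))
assert np.hypot(*(s-[.4428,.0268]))<.006
manip.move_pose([*s,.12],q(90)); manip.servo_line([*s,.031],vel=.15); manip.servo_line([*s,.0118],vel=.05)
effector.close(60); manip.sleep(.3); print(manip.current_finger_gap(),manip.current_gripper_force(),manip.current_tool_pos())
manip.servo_line([*s,.022],vel=.02)
for _ in range(3): print(manip.current_finger_gap(),manip.current_force().round(2),manip.current_wrist_torque().round(2)); manip.sleep(.2)
im=viewer.get_image("wrist"); cv2.imwrite("pics/w5.png",im[:,:,::-1]); print(manip.current_clock())
E
```

```text
flange [0.44045398 0.0258537 ] diam 0.06364731832320783
0.06241333174251731 60.000866574246174 [0.44053601 0.02567471 0.0118842 ]
0.06268117170579122 [-0.17  0.17 -6.06] [ 0.05 -0.13 -0.04]
0.0628158030799181 [-0.21  0.12 -5.82] [ 0.11 -0.16 -0.01]
0.06242561464565563 [ 0.14  0.67 -5.47] [ 0.14 -0.2   0.  ]
44.5917
```

View pics/w5.png

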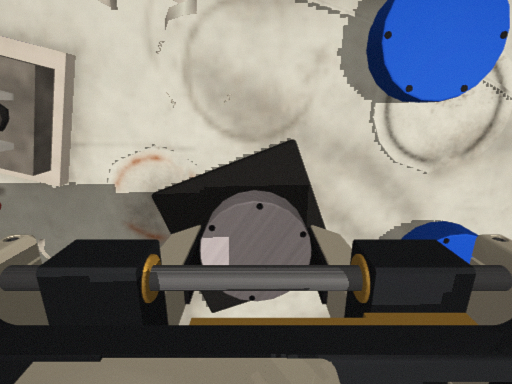

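The flange is held at about 0.56 kg, level and centred, at crop (255,245). Placing it in dish d.

```bash
python3 - <<'E'
from h import *
import h
h.OFF=.0062
p=manip.current_tool_pos(); manip.servo_line([p[0],p[1],.15],vel=.12); print(manip.current_finger_gap(),manip.current_force().round(1))
place(D["d"],90)
manip.move_pose([.44,.05,.35],q(90)); print(manip.current_clock())
im=viewer.get_image("wrist"); top=viewer.get_image("top"); cv2.imwrite("pics/w6.png",im[:,:,::-1])
cv2.imwrite("pics/top6.png",cv2.resize(top[130:280,150:350,::-1],None,fx=4,fy=4,interpolation=cv2.INTER_CUBIC))
E
```

```text
0.0626280820712192 [-0.   0.4 -5.3]
set z 0.011699999999999995 [0.64605546 0.05402149 0.01200976] dF 2.460494473118855 gap 0.06259988900512428
t 52.0417
53.15
```

View pics/top6.png

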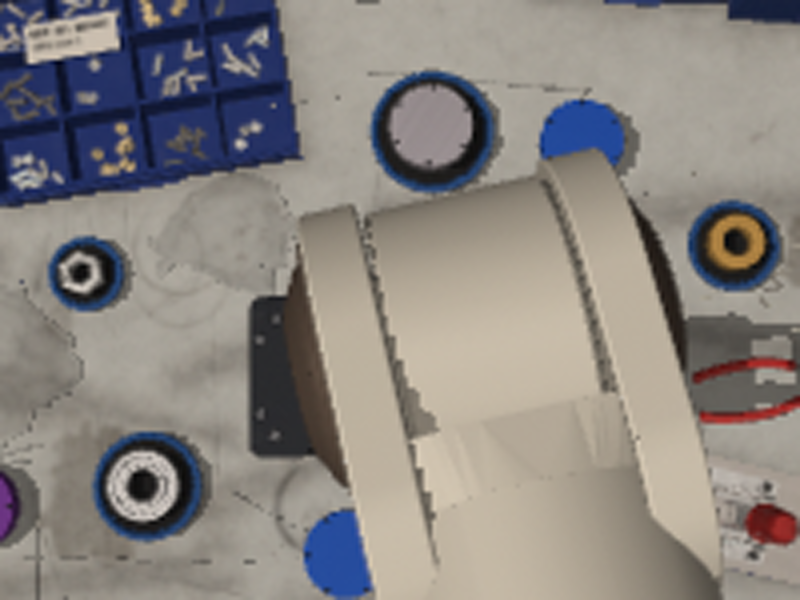

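All four parts are lying in their dishes: nut (80,271), spacer (737,242), bearing (147,485) and flange (432,124). The pliers haven't moved, so I'm handing in.

```bash
python3 -c "
from bench import manip
print(manip.hand_in())"
```

```text
the job is handed in; nothing more can be done
None
```

I took the stack apart from the top and laid the nut, spacer, bearing and flange in dishes a, b, c and d; in the last picture each part lies in its dish, and I handed the job in at about 53 s.

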